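# Stand in for the broken lid stay of the pantry box

## Task

I need both hands to restock the wooden pantry box, and its lid stay has broken: let go, the lid slams shut; pushed too far, it falls over backwards. First take the spice jar off the closed lid and stand it gently, upright, in the free end of the white tray, without disturbing the olive jar or the salt bottle there. Then take the lid by the middle of its bow handle, swing it up steadily to its balance point without letting it drop or tip over backwards, and stay there: finish while still holding the handle, with the lid at rest at its balance point.

Things in the scene. Friction and masses are not known exactly. Their poses are not given: they have to be found in the camera images.
- pantry_box: Fixed wooden box, 240 mm wide (its y), 170 deep (x), 135 high with the lid shut; its front (-x, handle side) looks to the robot's right. Origin: centre of underside, on the worktop. Body rim 95 mm up; the lid adds 40 (30 mm aprons, 10 mm panel; flat top 174 x 244 mm, level when shut). Hinge line along its y at x = +88, z = 95 mm (back rim).
- box_lid (a joint): Lid angle, rad: 0 shut, grows as the front of the lid rises and goes back (turning about the box's +y), limit 2.6. Hinge almost frictionless, no catch: the lid (about 0.4 kg) falls shut below and falls backwards above its balance point, 1.32 rad = 76 degrees from shut (centre of mass straight above the hinge line). Lifting takes about 2 N at the handle.
- lid_handle (a point): Mid-bar of the steel bow handle: round, 10 mm thick, 110 mm long, parallel to the hinge, legs at its ends, 33 mm clear gap to the lid's front, open above and below. Shut: box x = -123, z = 111 mm, 24 under the lid top; 211 mm from the hinge line, 16 above it. Turns with the lid; about 304 mm high at balance. Pinched across from above, fingers can stay pointing down as the bar slips round in them.
- lid_hinge (a point): Middle of the hinge line, at the top of the back wall of the box, 95 mm above the worktop; fixed to the box. Overhead, the pelmet of the wall cabinets hangs 0.55 m above the worktop, its face 0.64 m ahead of the robot's base axis: keep arm and wrist in front of it, in passing too.
- spice_jar: Round spice jar, mustard-coloured cap, 42 mm across, 106 high, about 110 g; at the start it stands upright on the lid of the pantry box, its foot 135 mm above the worktop. Origin: centre of underside; z up its axis.
- oil_tray: White tray, 212 x 337 mm (its x, y), rim 14 mm high, fixed on the worktop left of the box, its x pointing away from the robot. Origin: centre of underside; flat floor 2 mm up, from -88 to +88 in x, -150 to +150 mm in y. Olive jar and salt bottle stand in its left half (y over 40 mm); its right half (negative y), nearer the box, is free: the spice jar may stand anywhere there.
- olive_jar: Squat glass jar of olives with a lid, 69 mm across, 83 mm high, in the left half of the tray; leave it alone. Origin: centre of its underside.
- salt_bottle: White and blue plastic bottle, 52 x 60 mm, 156 mm high, in the left half of the tray; leave it alone. Origin: centre of its underside.

How it is judged:
By the outcome, as a careful person would: the job done as asked, in the order asked, and still so for the second after the job is handed in, while the arm keeps its last pose, push and grip.
It also fails if it takes over 54 s, if anything falls off the work surface, if the arm or the gripper's body presses on something with over 40 N, if the wrist force passes 120 N, or if a joint passes its speed limit or range.

## Robot

A 6-joint arm with a two-finger parallel gripper is mounted at the origin on a cart in front of the work surface, level with it; the furniture and walls round the work are solid. World frame = base frame: x ahead of the robot, y to its left, z up, the work surface at z = 0. Lengths are in m, angles in degrees, forces in N, time in s.
With the tool pointing down it reaches from about 0.275 to 0.75 m from the base axis. Payload 10.2 kg.
Tool frame: the origin (TCP) lies between the finger pads, 19 mm behind the fingertips; this is the grasp point; z points along the fingers, y is the line along which they close (so a half turn about z gives the same grasp; the last joint's range is limited). The gripper opens to 88 mm and grips with 3 to 60 N. Pads are 18 mm wide; open, the fingers measure 123 mm over their backs; the gripper's body (75 mm by 187 mm) begins 45 mm behind the grasp point.
Start: joints at [56.7, 17.928, 85.812, -0, 76.261, -12.8], TCP at [0.184, 0.492, 0.257] pointing down, gripper open.
Joint ranges: [-168.41, 168.41], [-55.51, 124.54], [10.69, 146.95], [-70.63, 250.63], [1, 178], [-165.06, 165.06]. Speed limits (degrees/s): [136.94, 136.94, 172.46, 180, 180, 180].

## Interface

Orientations are given as a 3x3 rotation matrix whose columns are the frame's x, y, z axes.
In Python, from station import robot gives the robot as it stands.
- The arm moves only by the shell command python3 -m handwheel 'ROWS' [FORCE]. ROWS is JSON, one flat list of numbers, 5 for each row, row after row: the finger opening in cm, from 0 to 8.81, then the shift along the world's x, y, z in cm, then the turn about the world's z in rad. A call has 1 to 8 rows; each row shifts and turns the commanded pose from where the row before left it; what a row does not reach is not made up. A row lasts 1/10 s, in which the tool goes at most 50 mm and 8.59 degrees, less where a joint would pass 70% of its speed; a pose out of reach is approached as far as the arm can. A call with a gripper value outside its range is refused whole. The fingers move at their own pace and stop on an object; FORCE is the grip in N (left out, the last holds). Time passes only in rows, so rows that do not move let the fingers close. It gives the time, the measured TCP pose, the force, the opening and the grip force at its end, in the units of the state.
- robot.get_state(): the state, without advancing time (a new reading comes with each control period).
- robot.snapshot(name): name is "scene" or "top" or "wrist"; returns the picture (480x640x3 uint8, red, green, blue); there is no depth.
- robot.camera_model(name): a dict with "K" (3x3 intrinsics, pixels), "extrinsics" (4x4, takes a point from camera to world coordinates). Camera axes: x right, y up, looking along -z (the intrinsics and any distortion apply to the point x, -y, -z); pixel columns grow to the right and rows downward; lengths in m; the calibration is good to about 2 mm. A picture is of the moment at which its call begins: read the wrist's pose just before it. camera_model takes no time and is no camera call; for the wrist camera it gives the pose at the moment of the call.
- robot.close_job(): hands the job in; it is judged then, once.
Trained networks look in the newest picture that a camera, given by its name, has taken for a name from the list of things; names that differ only in an ending like _2 or _b are one class to them, and where a whole thing is asked for, a point or a joint stands for the part that bears it (a point fixed in the world has none). Each returns a list of dicts, best first, with "p" (0 to 1); they miss things now and then, are a little off and sometimes report something else, mostly with a low value. They report only what shows in the picture. A call takes as long as a camera call.
- robot.regions_of(name, camera): "region" (480x640 bool, what is visible of it) and "point" ([column, row] in pixels, amid what is visible of it).
The state is a dict: "clock": time; "joint_pos": joint angles; "dq": joint speeds; "tau": joint torques, N m; "eef_pos": TCP position; "orientation": TCP orientation; "contact_force": force on the tool from outside, world axes, zero at the start; "moment": the same for the moment, N m; "gripper_width": finger opening in m; "grip_force": force on a finger pad.
Only numpy, scipy, OpenCV 4.12 (cv2) and the standard library are available. Lean on these libraries where they do the work, as an engineer would, in place of code of your own. Each camera call takes 0.05 s, during which the arm holds its last target. There are 200 camera calls.

## Working session

There is one attempt and no reset: what is moved stays moved. The work goes in short steps, Python scripts to look and compute and a shell command to move; the robot and the scene stay as the last step left them, time stands still between calls to the robot, and variables do not carry over. Pictures are saved under pics/ and viewed, at most 10 in all, crops included, and the job is handed in when it is done.

```bash
ls; mkdir -p pics; cat > h.py <<'E'
import numpy as np, cv2
from station import robot
def ray(cam,px):
    m=robot.camera_model(cam);K=np.array(m["K"]);E=np.array(m["extrinsics"])
    d=np.linalg.inv(K)@[px[0],px[1],1]; d=E[:3,:3]@[d[0],-d[1],-d[2]]
    return E[:3,3],d
def atz(cam,px,z):
    o,d=ray(cam,px); return o+d*(z-o[2])/d[2]
def proj(cam,P):
    m=robot.camera_model(cam);K=np.array(m["K"]);E=np.array(m["extrinsics"])
    c=E[:3,:3].T@(np.array(P)-E[:3,3]); q=K@[c[0],-c[1],-c[2]]; return q[:2]/q[2]
def snap(cam,fn):
    im=robot.snapshot(cam); cv2.imwrite("pics/"+fn,im[:,:,::-1]); return im
E
python3 - <<'E'
from h import *
np.set_printoptions(precision=4,suppress=True)
print(robot.camera_model("top"), robot.camera_model("scene"))
for c in ("top","scene"):
    snap(c,c+"0.png")
    for n in ("pantry_box","box_lid","lid_handle","spice_jar","oil_tray","olive_jar","salt_bottle"):
        for r in robot.regions_of(n,c)[:2]:
            ys,xs=np.nonzero(r["region"]); 
            rect=cv2.minAreaRect(np.c_[xs,ys].astype(np.float32))
            print(c,n,round(r["p"],2),r["point"],len(xs),xs.min(),xs.max(),ys.min(),ys.max(),np.round(cv2.boxPoints(rect)).tolist())
s=robot.get_state();print(s["clock"],s["eef_pos"],s["orientation"])
E
```

```text
pics
{'K': array([[523.5826,   0.    , 322.2302],
       [  0.    , 523.5826, 240.767 ],
       [  0.    ,   0.    ,   1.    ]]), 'extrinsics': array([[ 0.0101,  0.9994, -0.0319,  0.4646],
       [-0.9998,  0.0106,  0.0157, -0.0075],
       [ 0.016 ,  0.0317,  0.9994,  1.1752],
       [ 0.    ,  0.    ,  0.    ,  1.    ]])} {'K': array([[441.2252,   0.    , 315.8694],
       [  0.    , 441.2252, 240.4448],
       [  0.    ,   0.    ,   1.    ]]), 'extrinsics': array([[ 0.664 ,  0.3925, -0.6364, -0.0637],
       [-0.7476,  0.36  , -0.558 , -0.5331],
       [ 0.0101,  0.8464,  0.5325,  0.5794],
       [ 0.    ,  0.    ,  0.    ,  1.    ]])}
top pantry_box 0.86 [396.0, 218.1] 10776 343 464 152 287 [[340.0, 170.0], [445.0, 145.0], [473.0, 264.0], [368.0, 289.0]]
top box_lid 0.85 [394.6, 218.8] 10227 346 463 151 286 [[340.0, 170.0], [444.0, 145.0], [473.0, 264.0], [369.0, 289.0]]
top lid_handle 0.74 [399.3, 216.8] 10757 344 464 150 287 [[340.0, 169.0], [446.0, 145.0], [474.0, 265.0], [367.0, 290.0]]
top spice_jar 0.84 [415.1, 216.1] 601 403 433 205 230 [[399.0, 215.0], [428.0, 201.0], [43
[... 528 characters left out ...]
0.56 [376.7, 265.1] 7935 318 459 210 312 [[313.0, 282.0], [341.0, 195.0], [468.0, 236.0], [440.0, 323.0]]
scene spice_jar 0.83 [400.4, 225.5] 1416 386 415 196 256 [[382.0, 254.0], [393.0, 193.0], [418.0, 198.0], [407.0, 258.0]]
scene oil_tray 0.8 [263.4, 256.0] 6120 178 329 210 294 [[172.0, 246.0], [205.0, 184.0], [330.0, 251.0], [297.0, 313.0]]
scene olive_jar 0.83 [234.7, 208.8] 922 222 248 193 232 [[222.0, 193.0], [248.0, 193.0], [248.0, 232.0], [222.0, 232.0]]
scene salt_bottle 0.6 [210.4, 211.6] 1439 197 224 177 244 [[193.0, 179.0], [217.0, 176.0], [226.0, 242.0], [203.0, 245.0]]
0.8 [0.1839 0.4917 0.2574] [[-0.9367  0.3502  0.    ]
 [ 0.3502  0.9367  0.    ]
 [ 0.      0.     -1.    ]]
```

View pics/top0.png

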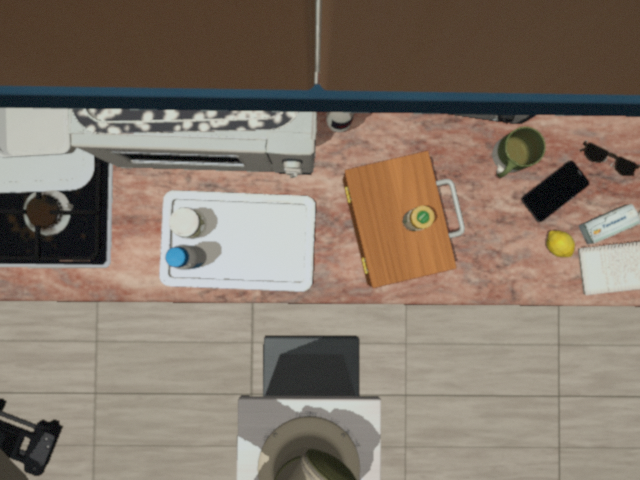

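View pics/scene0.png

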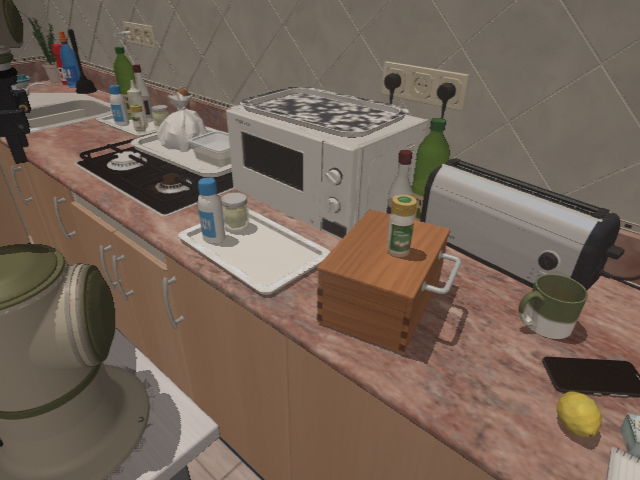

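The top view shows the box rotated about 13°: lid corners near (344,168), (432,153), (455,268) and (369,286), the handle at about (458,208), and the jar cap at (424,217). The tray's free half is around (275,242). The scene view agrees.

```bash
python3 - <<'E'
from h import *
np.set_printoptions(precision=4,suppress=True)
im=snap("top","top1.png")
hsv=cv2.cvtColor(im,cv2.COLOR_RGB2HSV)
r=robot.regions_of("box_lid","top")[0]["region"]
m=(r&(hsv[:,:,1]>110)).astype(np.uint8)
m=cv2.morphologyEx(m,cv2.MORPH_CLOSE,np.ones((21,21)));m=cv2.morphologyEx(m,cv2.MORPH_OPEN,np.ones((15,15)))
ys,xs=np.nonzero(m)
P=np.array([atz("top",p,.135)[:2] for p in np.c_[xs,ys]]).astype(np.float32)
(c,sz,a)=cv2.minAreaRect((P*1000).astype(np.float32)); print("lid rect",c,sz,a)
bp=cv2.boxPoints((c,sz,a));print(bp)
# handle bar pixels: bright low-sat right of lid
h=((hsv[:,:,1]<60)&(hsv[:,:,2]>110));h[:, :436]=0;h[:,472:]=0;h[:170]=0;h[245:]=0
ys,xs=np.nonzero(h);H=np.array([atz("top",p,.116)[:2] for p in np.c_[xs,ys]]);
print("handle",len(xs),cv2.minAreaRect((H*1000).astype(np.float32)))
js=robot.regions_of("spice_jar","top")[0]; print("jar",js["point"])
print("cap", atz("top",(424,217),.241))
# jar cap: fit by yellow/green
robot.snapshot("scene");js=robot.regions_of("spice_jar","scene")[0];ys,xs=np.nonzero(js["region"])
print("scene jar foot",atz("scene",(399,254),.135), atz("scene",(404,200),.241))
t=robot.regions_of("oil_tray","top")
for p in [(163,193),(315,197),(313,290),(161,286)]: print("tray",atz("top",p,.014))
for n,p,z in (("olive",(186,222),.083),("salt",(178,257),.156)): print(n,atz("top",p,z))
big=cv2.resize(im[140:300,330:480],(750,800))[:, :, ::-1]; cv2.imwrite("pics/crop.png",cv2.resize(im[140:300,330:480],(560,597))[:,:,::-1])
E
```

```text
Traceback (most recent call last):
  File "h.py", line 8, in atz
    o,d=ray(cam,px); return o+d*(z-o[2])/d[2]
        ~~~^^^^^^^^
  File "h.py", line 4, in ray
    m=robot.camera_model(cam);K=np.array(m["K"]);E=np.array(m["extrinsics"])
ValueError: time passes only in moves, steps and waits
```

```bash
sed -i 's/m=robot.camera_model(cam)/m=cm(cam)/; 3i C={}\ndef cm(cam):\n    if cam not in C: C[cam]=robot.camera_model(cam)\n    return C[cam]' h.py
python3 - <<'E'
from h import *
np.set_printoptions(precision=4,suppress=True)
im=snap("top","top1.png")
cv2.imwrite("pics/crop.png",cv2.resize(im[140:300,330:480],(560,597))[:,:,::-1])
hsv=cv2.cvtColor(im,cv2.COLOR_RGB2HSV)
r=robot.regions_of("box_lid","top")[0]["region"]
m=(r&(hsv[:,:,1]>110)).astype(np.uint8)
m=cv2.morphologyEx(m,cv2.MORPH_CLOSE,np.ones((21,21)));m=cv2.morphologyEx(m,cv2.MORPH_OPEN,np.ones((15,15)))
ys,xs=np.nonzero(m)
P=np.array([atz("top",p,.135)[:2] for p in np.c_[xs,ys]])
q=cv2.minAreaRect((P*1000).astype(np.float32)); print("lid rect",q);print(cv2.boxPoints(q))
h=((hsv[:,:,1]<60)&(hsv[:,:,2]>110));h[:, :436]=0;h[:,472:]=0;h[:170]=0;h[245:]=0
ys,xs=np.nonzero(h);H=np.array([atz("top",p,.116)[:2] for p in np.c_[xs,ys]])
q=cv2.minAreaRect((H*1000).astype(np.float32));print("handle",len(xs),q);print(cv2.boxPoints(q))
print("cap", atz("top",(424,217),.241))
print("scene jar foot",atz("scene",(399,254),.135), atz("scene",(404,200),.241))
for p in [(163,193),(315,197),(313,290),(161,286)]: print("tray",atz("top",p,.014))
for n,p,z in (("olive",(186,222),.083),("salt",(178,257),.156)): print(n,atz("top",p,z))
E
```

```text
lid rect ((543.013427734375, -176.82040405273438), (243.45880126953125, 181.244140625), 13.578356742858887)
[[ 403.4106 -117.3103]
 [ 445.9622 -293.4886]
 [ 682.6163 -236.3306]
 [ 640.0646  -60.1522]]
handle 473 ((569.5172119140625, -285.917236328125), (121.63926696777344, 36.47278594970703), 13.989001274108887)
[[ 506.093  -282.924 ]
 [ 514.9097 -318.3151]
 [ 632.9415 -288.9105]
 [ 624.1247 -253.5194]]
cap [ 0.539  -0.2043  0.241 ]
scene jar foot [ 0.5347 -0.2088  0.135 ] [ 0.5379 -0.2031  0.241 ]
tray [0.6038 0.328  0.014 ]
tray [ 0.5989 -0.0087  0.014 ]
tray [ 0.3925 -0.0064  0.014 ]
tray [0.3982 0.3284 0.014 ]
olive [0.5355 0.2593 0.083 ]
salt [0.4627 0.2556 0.156 ]
```

View pics/crop.png

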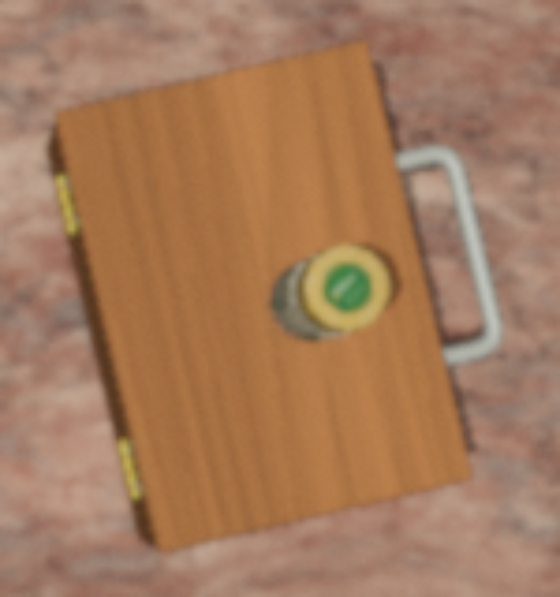

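The crop shows the cap centred at px (423,217) and the bar centre at px (457,208). From these, the handle is at about (0.573,-0.299), the box yaw is 103.6° and the jar is at about (0.538,-0.204). I'm moving above the jar.

```bash
python3 -m handwheel '[8.8,2.2,-4.35,0.33,0.037, 8.8,2.2,-4.35,0.33,0.037, 8.8,2.2,-4.35,0.33,0.037, 8.8,2.2,-4.35,0.33,0.037, 8.8,2.2,-4.35,0.33,0.037, 8.8,2.2,-4.35,0.33,0.037, 8.8,2.2,-4.35,0.33,0.037, 8.8,2.2,-4.35,0.33,0.037]' 10
python3 -m handwheel '[8.8,2.2,-4.35,0.33,0.037, 8.8,2.2,-4.35,0.33,0.037, 8.8,2.2,-4.35,0.33,0.037, 8.8,2.2,-4.35,0.33,0.037, 8.8,2.2,-4.35,0.33,0.037, 8.8,2.2,-4.35,0.33,0.037, 8.8,2.2,-4.35,0.33,0.037, 8.8,2.2,-4.35,0.33,0.037]'
python3 -m handwheel '[8.8,0,0,0,0,8.8,0,0,0,0]'
python3 - <<'E'
from h import *
np.set_printoptions(precision=4,suppress=True)
s=robot.get_state();print(s["clock"],s["eef_pos"],s["orientation"],s["joint_pos"],s["contact_force"])
im=snap("wrist","w0.png")
for r in robot.regions_of("spice_jar","wrist"):
    ys,xs=np.nonzero(r["region"]);print(r["p"],r["point"],xs.min(),xs.max(),ys.min(),ys.max(),atz("wrist",r["point"],.241))
print(proj("wrist",[.538,-.204,.241]),proj("wrist",[.573,-.299,.111]))
E
```

```text
clock: 1.8
eef_pos: [0.3603, 0.1419, 0.2842]
orientation: [[-0.998, 0.06, 0.001], [0.06, 0.998, 0.0], [-0.001, 0.0, -1.0]]
contact_force: [1.6, 1.2, 0.2]
gripper_width: 0.0883
grip_force: 0.0
clock: 2.6
eef_pos: [0.5364, -0.2063, 0.3104]
orientation: [[-0.972, -0.233, 0.0], [-0.233, 0.972, -0.0], [-0.0, -0.0, -1.0]]
contact_force: [0.8, 0.4, -0.5]
gripper_width: 0.0883
grip_force: 0.0
clock: 2.8
eef_pos: [0.5358, -0.2047, 0.3095]
orientation: [[-0.973, -0.231, -0.001], [-0.231, 0.973, 0.001], [0.001, 0.001, -1.0]]
contact_force: [-0.6, 0.4, -0.6]
gripper_width: 0.0881
grip_force: 0.0
2.8 [ 0.5358 -0.2047  0.3095] [[-0.973  -0.2308 -0.001 ]
 [-0.2308  0.973   0.0008]
 [ 0.0008  0.001  -1.    ]] [ -32.6086   22.5597   71.6276    0.0092   85.8861 -135.9521] [-0.5604  0.3502 -0.5684]
0.56 [326.5, 254.8] 289 366 194 306 [ 0.5297 -0.2027  0.241 ]
[320.4414 268.843 ] [201.6324 225.2316]
```

View pics/w0.png

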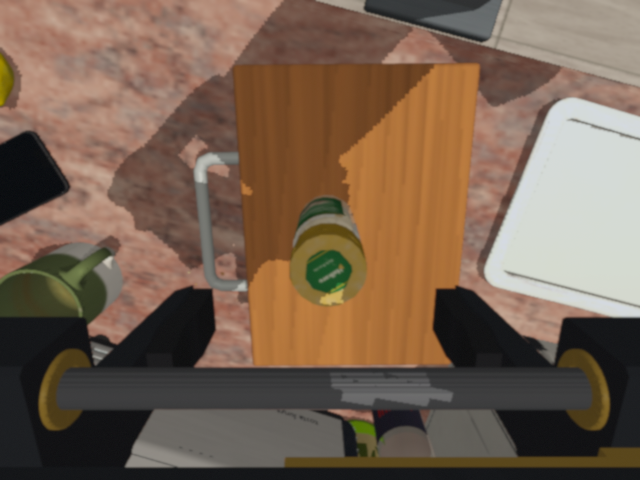

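The wrist view shows the jar cap at px (328,268) against a predicted (320,269), so I'll shift about 3 mm in +y. The box yaw is aligned with the gripper, and the bar centre is at about px (206,222). Next I descend and grip the jar.

```bash
python3 -m handwheel '[8.8,0.2,0.3,-2,0, 8.8,0,0,-2.4,0, 8.8,0,0,-2.4,0, 8.8,0,0,-2,0, 8.8,0,0,-1.2,0, 8.8,0,0,-0.5,0, 6,0,0,0,0, 4,0,0,0,0]' 12
python3 -m handwheel '[3.5,0,0,0,0,3.5,0,0,0,0,3.5,0,0,0,0,3.5,0,0,0,0,3.5,0,0,0,0]' 12
```

```text
clock: 3.7
eef_pos: [0.5382, -0.2012, 0.2062]
orientation: [[-0.973, -0.232, 0.001], [-0.232, 0.973, -0.001], [-0.001, -0.001, -1.0]]
contact_force: [0.5, -0.8, -0.0]
gripper_width: 0.0742
grip_force: 0.0
clock: 4.2
eef_pos: [0.5379, -0.2013, 0.2053]
orientation: [[-0.973, -0.232, 0.0], [-0.232, 0.973, -0.0], [-0.0, -0.0, -1.0]]
contact_force: [-0.5, -1.0, 0.2]
gripper_width: 0.041
grip_force: 12.0
```

```bash
python3 -m handwheel '[3.5,0,0,0.4,0,3.5,0,0,1,0,3.5,0,0,1.6,0,3.5,-0.2,1,1.6,0,3.5,-0.4,2,0,0,3.5,-0.6,3,0,0,3.5,-0.6,3.2,0,0,3.5,-0.6,3.2,0,0]'
python3 -m handwheel '[3.5,-0.6,3.2,0,0,3.5,-0.6,3.2,0,0,3.5,-0.6,3.2,0,0,3.5,-0.6,2.8,0,0,3.5,-0.6,2,0,0,3.5,-0.3,1,0,0,3.5,0,0.3,0,0,3.5,0,0,0,0]'
python3 -m handwheel '[3.5,0,0,-1.5,0,3.5,0,0,-3,0,3.5,0,0,-3.5,0,3.5,0,0,-3.5,0,3.5,0,0,-2.5,0,3.5,0,0,-1.2,0,3.5,0,0,-0.5,0,3.5,0,0,0,0]'
```

```text
clock: 5.0
eef_pos: [0.5136, -0.0762, 0.252]
orientation: [[-0.973, -0.232, 0.001], [-0.232, 0.973, -0.0], [-0.001, -0.0, -1.0]]
contact_force: [0.0, -0.9, -1.2]
gripper_width: 0.0407
grip_force: 12.0
clock: 5.8
eef_pos: [0.4811, 0.0794, 0.2515]
orientation: [[-0.973, -0.232, 0.0], [-0.232, 0.973, -0.0], [-0.0, -0.0, -1.0]]
contact_force: [0.1, -0.8, -1.8]
gripper_width: 0.0412
grip_force: 12.0
clock: 6.6
eef_pos: [0.4813, 0.0793, 0.0945]
orientation: [[-0.973, -0.232, 0.0], [-0.232, 0.973, -0.0], [-0.0, -0.0, -1.0]]
contact_force: [0.1, 0.4, -1.8]
gripper_width: 0.0403
grip_force: 12.0
```

```bash
python3 -m handwheel '[3.5,0,0,-0.8,0,3.5,0,0,-0.7,0,3.5,0,0,-0.3,0,3.5,0,0,-0.1,0,3.5,0,0,-0.1,0,3.5,0,0,0,0,3.5,0,0,0,0]'
python3 - <<'E'
from h import *
im=snap("scene","s1.png")
cv2.imwrite("pics/s1c.png",cv2.resize(im[160:320,160:400],(720,480))[:,:,::-1])
E
```

```text
clock: 7.3
eef_pos: [0.481, 0.0798, 0.0744]
orientation: [[-0.973, -0.232, 0.0], [-0.232, 0.973, -0.0], [-0.0, -0.0, -1.0]]
contact_force: [-0.2, -1.0, -1.2]
gripper_width: 0.0409
grip_force: 12.0
```

View pics/s1c.png

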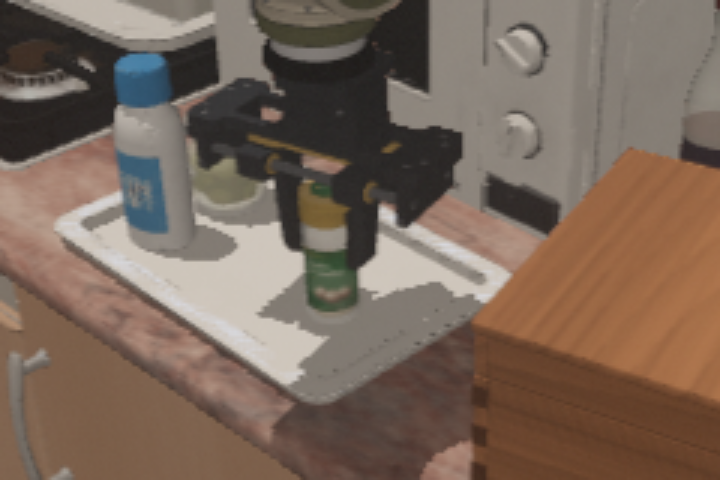

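The jar hangs upright just above the tray's free half, with its foot at crop (330,312). I'm lowering in 1 mm steps until there is contact.

```bash
python3 -m handwheel '[3.5,0,0,-0.1,0,3.5,0,0,-0.05,0,3.5,0,0,0,0]'
python3 -m handwheel '[3.5,0,0,-0.07,0,3.5,0,0,0,0,3.5,0,0,0,0]'
```

```text
clock: 7.65
eef_pos: [0.4809, 0.0797, 0.0728]
orientation: [[-0.973, -0.232, 0.0], [-0.232, 0.973, -0.0], [-0.0, -0.0, -1.0]]
contact_force: [0.1, -0.9, -0.7]
gripper_width: 0.0407
grip_force: 12.0
clock: 7.95
eef_pos: [0.4811, 0.0797, 0.0727]
orientation: [[-0.973, -0.232, 0.001], [-0.232, 0.973, -0.0], [-0.001, -0.0, -1.0]]
contact_force: [-1.9, -0.0, 7.1]
gripper_width: 0.0407
grip_force: 12.0
```

Contact is 7 N. I release and rise.

```bash
python3 -m handwheel '[4.6,0,0,0,0,5.5,0,0,0,0,6.2,0,0,0,0,6.6,0,0,0,0,6.6,0,0,0.5,0,6.6,0,0,2,0,6.6,0,0,4,0,6.6,0,0,4,0]'
python3 -m handwheel '[6.6,0,0,4,0,6.6,0,0,4,0,6.6,0.5,-2.5,2,0,6.6,1,-4.5,0,0,4,1,-4.8,0,0,2.8,1,-4.8,0,0,2.8,1,-4.8,0,0,2.8,1,-4.8,0,0]'
python3 -m handwheel '[2.8,1,-4.8,0,0,2.8,1,-4.8,0,0,2.8,0.9,-2.4,0,0,2.8,0,0,0,0,2.8,0,0,0,0]'
python3 - <<'E'
from h import *
np.set_printoptions(precision=4,suppress=True)
s=robot.get_state();print(s["clock"],s["eef_pos"])
im=snap("wrist","w1.png")
print("h pred",proj("wrist",[.573,-.299,.111]),"tcp",proj("wrist",s["eef_pos"]))
a=np.array([.972,.235,0]);
for k in(-.05,.05): print(proj("wrist",np.array([.573,-.299,.111])+a*k))
snap("scene","s2.png")
for n in ("spice_jar","olive_jar","salt_bottle"):
    for r in robot.regions_of(n,"scene")[:1]:
        ys,xs=np.nonzero(r["region"]);print(n,r["point"],xs.min(),xs.max(),ys.min(),ys.max())
E
```

```text
clock: 8.75
eef_pos: [0.4805, 0.0798, 0.1784]
orientation: [[-0.973, -0.232, -0.001], [-0.232, 0.973, 0.0], [0.001, 0.0, -1.0]]
contact_force: [0.5, 0.3, 0.1]
gripper_width: 0.066
grip_force: 0.0
clock: 9.55
eef_pos: [0.5358, -0.1842, 0.2775]
orientation: [[-0.973, -0.232, 0.0], [-0.232, 0.973, -0.0], [-0.0, -0.0, -1.0]]
contact_force: [0.2, 0.0, 1.3]
gripper_width: 0.0362
grip_force: 0.0
clock: 10.05
eef_pos: [0.5648, -0.3019, 0.2768]
orientation: [[-0.973, -0.232, -0.0], [-0.232, 0.973, 0.001], [0.0, 0.001, -1.0]]
contact_force: [0.9, 0.2, -0.6]
gripper_width: 0.0277
grip_force: 0.0
10.05 [ 0.5648 -0.3019  0.2768]
h pred [323.2933 229.5582] tcp [320.9003 334.1651]
[323.0368 162.8236]
[323.5266 290.2433]
spice_jar [269.8, 244.7] 259 279 219 268
olive_jar [234.9, 209.9] 220 248 193 232
salt_bottle [207.2, 210.4] 197 224 177 243
```

View pics/w1.png

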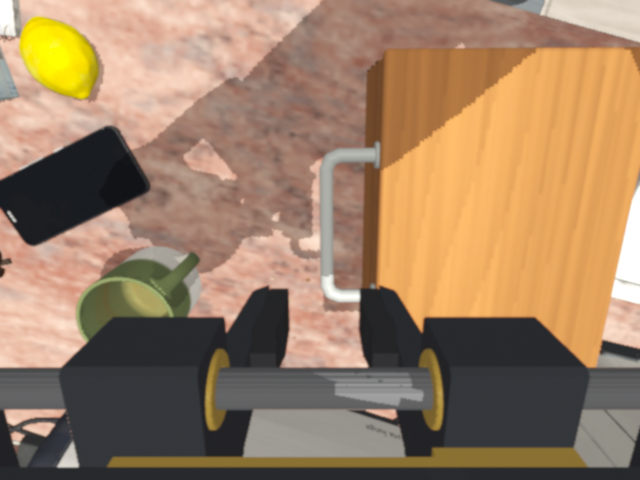

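View pics/s2.png

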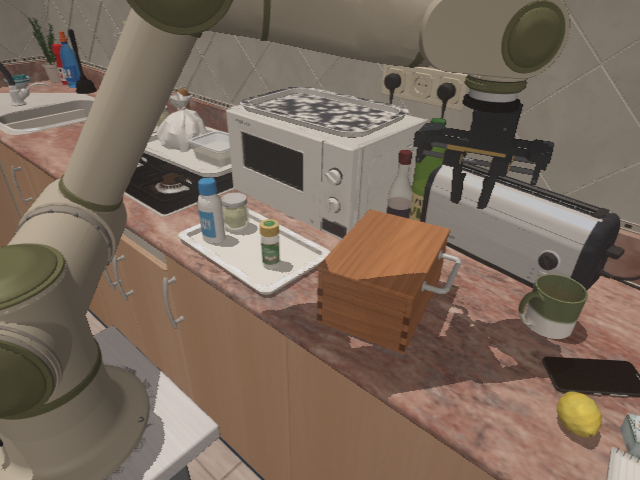

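The jar stands upright in the tray and its neighbours haven't moved. The bar is at column 327 against a predicted 323, so I correct 3 mm towards the lid. The mid-bar row agrees. I descend over the bar.

```bash
python3 -m handwheel '[2.8,0.4,0.3,-2,0,2.8,0.3,0.25,-3,0,2.8,0,0,-3,0,2.8,0,0,-2.5,0,2.8,0,0,-2,0,2.8,0,0,-1.5,0,2.8,0,0,-1,0,2.8,0,0,-0.5,0]'
python3 -m handwheel '[2.8,0,0,-0.6,0,2.8,0,0,-0.5,0,2.8,0,0,0,0,2.8,0,0,0,0]'
```

```text
clock: 11.1
eef_pos: [0.5718, -0.2963, 0.1215]
orientation: [[-0.973, -0.232, -0.001], [-0.232, 0.973, 0.0], [0.0, 0.0, -1.0]]
contact_force: [-0.5, -0.0, -0.7]
gripper_width: 0.0282
grip_force: 0.0
clock: 11.5
eef_pos: [0.572, -0.2968, 0.1113]
orientation: [[-0.973, -0.232, 0.0], [-0.232, 0.973, -0.0], [-0.0, -0.0, -1.0]]
contact_force: [0.4, 0.2, 0.5]
gripper_width: 0.0278
grip_force: 0.0
```

```bash
python3 -m handwheel '[2,0,0,0,0,1.4,0,0,0,0,0.6,0,0,0,0,0.6,0,0,0,0,0.6,0,0,0,0]' 15
python3 -c "
import numpy as np
h=np.array([.5720,-.2965]);u=np.array([.2345,-.972]);hg=h-.211*u
def p(t):
  a=np.radians(t); x=.211*np.cos(a)-.016*np.sin(a); z=.211*np.sin(a)+.016*np.cos(a)
  return np.r_[hg+x*u, .095+z]*100
print(p(0))
ts=[0,1,3,6,10,14,18,22,26,30,34,38,42,46,50,54,58,62,66,69,71.5,73.5,75,75.63]
for a,b in zip(ts,ts[1:]): print(b,np.round(p(b)-p(a),2),np.round(p(b),2))
"
```

```text
clock: 12.0
eef_pos: [0.5723, -0.2981, 0.1115]
orientation: [[-0.973, -0.232, 0.002], [-0.232, 0.973, -0.003], [-0.001, -0.003, -1.0]]
contact_force: [2.3, -6.2, -0.3]
gripper_width: 0.0089
grip_force: 14.9
[ 57.2  -29.65  11.1 ]
1 [-0.01  0.03  0.37] [ 57.19 -29.62  11.47]
3 [-0.02  0.08  0.73] [ 57.17 -29.54  12.2 ]
6 [-0.04  0.17  1.09] [ 57.13 -29.38  13.3 ]
10 [-0.07  0.31  1.44] [ 57.06 -29.07  14.74]
14 [-0.1   0.4   1.42] [ 56.96 -28.66  16.16]
18 [-0.12  0.5   1.38] [ 56.84 -28.17  17.54]
22 [-0.14  0.59  1.35] [ 56.7  -27.57  18.89]
26 [-0.16  0.68  1.3 ] [ 56.53 -26.89  20.19]
30 [-0.19  0.77  1.25] [ 56.35 -26.12  21.44]
34 [-0.21  0.85  1.19] [ 56.14 -25.27  22.63]
38 [-0.22  0.93  1.13] [ 55.92 -24.34  23.75]
42 [-0.24  1.    1.06] [ 55.68 -23.34  24.81]
46 [-0.26  1.07  0.98] [ 55.42 -22.27  25.79]
50 [-0.27  1.14  0.9 ] [ 55.15 -21.13  26.69]
54 [-0.29  1.19  0.82] [ 54.86 -19.94  27.51]
58 [-0.3   1.25  0.73] [ 54.56 -18.69  28.24]
62 [-0.31  1.29  0.64] [ 54.24 -17.4   28.88]
66 [-0.32  1.33  0.55] [ 53.92 -16.06  29.43]
69 [-0.25  1.02  0.35] [ 53.67 -15.04  29.77]
71.5 [-0.21  0.87  0.25] [ 53.47 -14.17  30.02]
73.5 [-0.17  0.7   0.17] [ 53.3  -13.47  30.19]
75 [-0.13  0.53  0.11] [ 53.17 -12.95  30.3 ]
75.63 [-0.05  0.22  0.04] [ 53.12 -12.72  30.34]
```

The bar is gripped. The 6 N side force puts the bar 1.4 mm further out, so I re-centre and start the swing slowly.

```bash
python3 -m handwheel '[0.6,0.03,-0.14,0,0,0.6,-0.01,0.03,0.37,0,0.6,-0.02,0.08,0.73,0,0.6,-0.02,0.08,0.54,0,0.6,-0.02,0.09,0.55,0,0.6,-0.04,0.15,0.72,0,0.6,-0.03,0.16,0.72,0,0.6,-0.05,0.2,0.71,0]' 15
python3 -m handwheel '[0.6,-0.05,0.2,0.71,0,0.6,-0.06,0.25,0.69,0,0.6,-0.06,0.25,0.69,0,0.6,-0.07,0.29,0.68,0,0.6,-0.07,0.3,0.67,0,0.6,-0.08,0.34,0.65,0,0.6,-0.08,0.34,0.65,0,0.6,-0.09,0.38,0.63,0]'
```

```text
clock: 12.8
eef_pos: [0.5703, -0.2903, 0.1552]
orientation: [[-0.973, -0.232, 0.0], [-0.232, 0.973, -0.0], [-0.0, -0.001, -1.0]]
contact_force: [2.0, -3.8, -1.8]
gripper_width: 0.0087
grip_force: 14.9
clock: 13.6
eef_pos: [0.5643, -0.266, 0.2082]
orientation: [[-0.973, -0.232, -0.001], [-0.232, 0.973, 0.001], [0.001, 0.002, -1.0]]
contact_force: [0.1, 2.2, -2.3]
gripper_width: 0.0085
grip_force: 15.1
```

```bash
python3 -m handwheel '[0.6,-0.1,0.39,0.62,0,0.6,-0.1,0.42,0.6,0,0.6,-0.11,0.43,0.59,0,0.6,-0.11,0.46,0.57,0,0.6,-0.11,0.47,0.56,0,0.6,-0.12,0.5,0.53,0,0.6,-0.12,0.5,0.53,0,0.6,-0.13,0.53,0.49,0]'
python3 -m handwheel '[0.6,-0.13,0.54,0.49,0,0.6,-0.13,0.57,0.45,0,0.6,-0.14,0.57,0.45,0,0.6,-0.14,0.59,0.41,0,0.6,-0.15,0.6,0.41,0,0.6,-0.15,0.62,0.37,0,0.6,-0.15,0.63,0.36,0,0.6,-0.15,0.64,0.32,0]'
python3 -c "
from h import *
s=robot.get_state();print(s['eef_pos'],s['joint_pos'])"
```

```text
clock: 14.4
eef_pos: [0.5551, -0.2281, 0.2519]
orientation: [[-0.973, -0.233, -0.003], [-0.233, 0.973, 0.004], [0.002, 0.004, -1.0]]
contact_force: [-0.5, 6.5, -11.9]
gripper_width: 0.008
grip_force: 15.7
clock: 15.2
eef_pos: [0.5434, -0.1806, 0.2837]
orientation: [[-0.973, -0.233, -0.005], [-0.233, 0.973, 0.004], [0.004, 0.005, -1.0]]
contact_force: [-1.7, 5.8, -14.8]
gripper_width: 0.0084
grip_force: 16.1
[ 0.54337673 -0.18056244  0.28365877] [-3.01236608e+01  2.32517441e+01  7.44211195e+01  5.72023861e-02
  8.26746855e+01 -1.33582530e+02]
```

```bash
python3 -c "
import numpy as np
from scipy.optimize import least_squares
P=np.array([[.5723,-.2981,.1115],[.5703,-.2903,.1552],[.5643,-.266,.2082],[.5551,-.2281,.2519],[.5434,-.1806,.2837]])
u=np.array([.2345,-.972]);s=P[:,:2]@u;z=P[:,2]
r=least_squares(lambda q:np.hypot(s-q[0],z-.095)-q[1],[.1,.2]);print(r.x,r.fun*1000)
r2=least_squares(lambda q:np.hypot(s-q[0],z-.095)-.2116,[.1]);print(r2.x,r2.fun*1000,s[0]-.211)
print(np.degrees(np.arctan2(z-.095,s-r2.x[0])-np.arctan2(.016,.211)))
c=np.array([57.2+.03-.01-.02-.02-.02-.04-.03-.05-.05-.06-.06-.07-.07-.08-.08-.09-.1-.1-.11-.11-.11-.12-.12-.13-.13-.13-.14-.14-.15-.15-.15-.15])
print('cmd x',c,'z',11.1+.37+.73+.54+.55+.72*2+.71*2+.69*2+.68+.67+.65*2+.63+.62+.6+.59+.57+.56+.53*2+.49*2+.45*2+.41*2+.37+.36+.32)
"
```

```text
[0.21787859 0.2067593 ] [-0.02085151  0.21719556 -0.01344783 -0.42195812  0.2390619 ]
[0.21205819] [ 0.94079518  0.95201191  0.0402741  -1.43599345 -2.14179779] 0.21295754999999997
[ 0.11607005 12.11636044 27.99868007 43.95684519 59.9396531 ]
cmd x [54.44] z 28.56
```

A circle fit puts the hinge at s≈0.213 with the bar about 2 mm above the TCP, so the lid is now at about 60.5°. I continue with tapered steps and slightly less lift to relieve the radial pull.

```bash
python3 -m handwheel '[0.6,-0.15,0.66,0.24,0,0.6,-0.16,0.66,0.23,0,0.6,-0.16,0.67,0.22,0,0.6,-0.15,0.64,0.2,0,0.6,-0.14,0.57,0.16,0,0.6,-0.12,0.5,0.13,0,0.6,-0.1,0.43,0.1,0]'
python3 -m handwheel '[0.6,-0.09,0.4,0.09,0,0.6,-0.08,0.33,0.06,0,0.6,-0.06,0.25,0.05,0,0.6,-0.04,0.18,0.04,0,0.6,-0.02,0.09,0.02,0,0.6,0,0,0,0,0.6,0,0,0,0,0.6,0,0,0,0]'
python3 - <<'E'
from h import *
s=robot.get_state();print(s["clock"],s["eef_pos"],s["contact_force"],s["moment"],s["joint_pos"])
e=s["eef_pos"];h=e[0]*.2345-e[1]*.972-.213;z=e[2]+.0025-.095
print(h,z,np.hypot(h,z),np.degrees(np.arctan2(z,h)-np.arctan2(16,211)))
im=snap("scene","s3.png")
# predicted lid outline in scene
hg=np.array([.572-.0495,-.2981+.2051,.095]);u=np.array([.2345,-.972,0]);w=np.array([.972,.2345,0])
for t in (72,75.6,79):
    a=np.radians(t)
    pts=[hg+ (x*np.cos(a)-zz*np.sin(a))*u+np.array([0,0,x*np.sin(a)+zz*np.cos(a)])+y*w for x,zz,y in ((.175,0,-.12),(.175,0,.12),(.175,.04,-.12),(0.211,.016,0))]
    print(t,[np.round(proj("scene",p),1).tolist() for p in pts])
E
```

```text
clock: 15.9
eef_pos: [0.5339, -0.1408, 0.2986]
orientation: [[-0.973, -0.232, -0.001], [-0.232, 0.973, -0.001], [0.001, -0.001, -1.0]]
contact_force: [-4.6, 0.9, -9.7]
gripper_width: 0.0081
grip_force: 15.6
clock: 16.7
eef_pos: [0.5311, -0.1287, 0.3013]
orientation: [[-0.973, -0.232, -0.001], [-0.232, 0.973, -0.001], [0.001, -0.001, -1.0]]
contact_force: [-5.1, 1.0, -10.2]
gripper_width: 0.0084
grip_force: 15.6
16.7 [ 0.53111117 -0.12868306  0.30130926] [ -5.121204     1.006552   -10.24860769] [-0.05603575  0.77990152  0.02024561] [-2.58739086e+01  1.91395204e+01  7.76112268e+01 -7.82224769e-02
  8.32578981e+01 -1.29251905e+02]
0.03662550836924375 0.20880925773976902 0.21199701408543195 75.71501687696924
72 [[347.3, 208.2], [398.8, 157.3], [325.4, 195.5], [375.8, 158.0]]
75.6 [[341.2, 204.8], [393.8, 154.9], [319.0, 193.5], [368.8, 155.1]]
79 [[335.3, 202.0], [389.0, 152.8], [313.0, 192.1], [362.1, 152.7]]
```

View pics/s3.png

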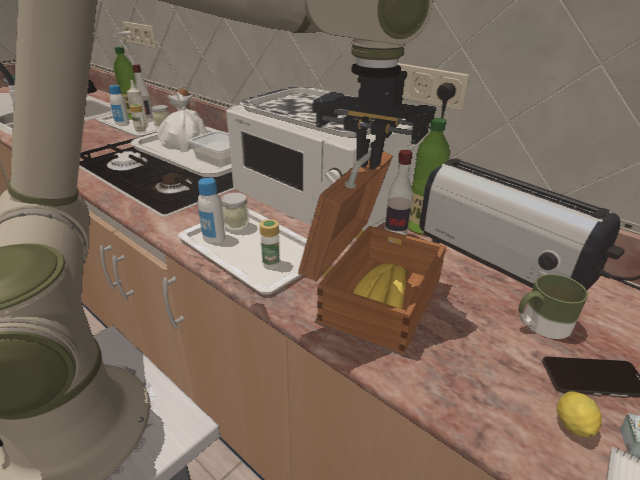

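The lid is raised, with edge corners near (341,205), (392,155) and (319,194). These match the 75.6° prediction to about a pixel. I relax the residual pull slightly, let it settle and check.

```bash
python3 -m handwheel '[0.6,-0.04,-0.01,-0.06,0,0.6,-0.04,-0.01,-0.05,0,0.6,0,0,0,0,0.6,0,0,0,0,0.6,0,0,0,0,0.6,0,0,0,0,0.6,0,0,0,0]'
python3 - <<'E'
from h import *
s=robot.get_state();e=s["eef_pos"];h=e[0]*.2345-e[1]*.972-.213;z=e[2]+.0025-.095
print(np.degrees(np.arctan2(z,h)-np.arctan2(16,211)),s["dq"],s["contact_force"])
E
```

```text
clock: 17.45
eef_pos: [0.5311, -0.1288, 0.301]
orientation: [[-0.973, -0.232, 0.002], [-0.232, 0.973, -0.001], [-0.002, -0.002, -1.0]]
contact_force: [-1.5, -1.2, 5.7]
gripper_width: 0.0086
grip_force: 14.3
75.65623014752676 [-0.0486989  -0.09537096 -0.02919961  0.05308879 -0.05053644  0.10488026] [-1.53999042 -1.22106114  5.65410329]
```

```bash
python3 -c "
from station import robot
print(robot.close_job())"
```

```text
the job is handed in; nothing more can be done
None
```

The spice jar stands upright in the free end of the tray, with the olive jar and salt bottle where they were, and I handed in at about 17.5 s with the gripper holding the handle and the lid at rest at an estimated 75.7° (balance is about 75.6°).

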